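Overhang a brass plate on the finishing riser

ROBOT

A 6-joint arm with a two-finger parallel gripper is mounted at the origin on the work surface. World frame = base frame: x ahead of the robot, y to its left, z up, the work surface at z = 0. Lengths are in m, angles in degrees, forces in N, time in s.
With the tool pointing down it reaches from about 0.3 to 0.75 m from the base axis. Payload 8.5 kg.
Tool frame: the origin (TCP) lies midway between the tips of the shut fingers; the grasp point (between the pads) lies env.tcp_to_grasp behind it (env.tcp_to_grasp is the distance from the TCP to the grasp point, in m); z points along the fingers, y is the line along which they close (so a half turn about z gives the same grasp; the last joint's range is limited). The gripper opens to 85 mm and grips with 20 to 120 N. Pads are 22 mm wide; open, the fingers measure 114 mm over their backs; the gripper's body (76 mm by 85 mm) begins 54 mm behind the grasp point. The pads swing forward as they close: fully open they stand 13 mm farther back than shut.
Start: joints at [52.58, 21.807, 74.336, -0, 83.858, -12.336], TCP at [0.233, 0.498, 0.209] pointing down, gripper open.
Joint ranges: [-178.18, 178.18], [-50.72, 133.34], [12.68, 142.11], [-81.47, 261.47], [9.98, 163.14], [-165.26, 165.26]. Speed limits (degrees/s): [136.94, 136.94, 180, 180, 180, 180].

INTERFACE

Orientations are given as a 3x3 rotation matrix whose columns are the frame's x, y, z axes.
In Python, from rig import observe, optics, job, env gives the robot as it stands. The module is installed in compiled form; this text tells all that it offers.
- The arm moves only by the shell command python3 -m jog 'ROWS' [FORCE]. ROWS is JSON, a list of rows, each a list of 7 numbers: the turn, a rotation vector about the tool's x, y, z in rad, then the shift along the tool's x, y, z in m, then the opening in per cent of the stroke, from 0 (shut) to 100 (fully open). A call has 1 to 10 rows; each row shifts and turns the commanded pose from where the row before left it, along the tool's axes as they then stand; what a row does not reach is not made up. A row lasts 1/8 s, in which the tool goes at most 62.5 mm and 10.7 degrees, less where a joint would pass 70% of its speed; a pose out of reach is approached as far as the arm can. A call is refused whole if a number of a shift passes 0.0625 or a number of a turn 0.188, either way. A call with a gripper value outside its range is refused whole. The fingers move at their own pace and stop on an object; FORCE is the grip in N (left out, the last holds). Time passes only in rows, so rows that do not move let the fingers close. It gives the time, the measured TCP pose, the force, the opening and the grip force at its end, in the units of the state.
- observe(): the state, without advancing time (a new reading comes with each control period).
- optics.get_image(name): name is "side" or "top"; returns a dict with "pixels" (420x560x3 uint8, red, green, blue), "mtx" (3x3 intrinsics, pixels), "rvec" (rotation vector, rad) and "tvec" (3), from world to camera coordinates, as OpenCV has them. Camera axes: x right, y down, z forward; pixel columns grow to the right and rows downward; lengths in m; the calibration is good to about 2 mm. A picture is of the moment at which its call begins. There is no depth.
- job.close_job(): hands the job in; it is judged then, once.
The state is a dict: "time_s": time; "q": joint angles; "qvel": joint speeds; "joint_efforts": joint torques, N m; "position": TCP position; "tool_rot": TCP orientation; "ft_force": force on the tool from outside, world axes, zero at the start; "wrist_torque": the same for the moment, N m; "grip_width": finger opening in m; "gripper_force": force on a finger pad.
Only numpy, scipy, OpenCV 4.12 (cv2) and the standard library are available. Lean on these libraries where they do the work, as an engineer would, in place of code of your own. Each camera call takes 0.05 s, during which the arm holds its last target. There are 200 camera calls.

TASK

Using only the outside of the fingers, push the brass plate back until it lies flat and square against the dark fence at the far side of the green wooden riser, and along the riser until about a third of its length sticks out over the end that it already lies nearer, so that its edge is free for polishing. Do not lift or pinch it, do not let it tip or fall, and leave the silver-coloured plate and everything else where they are.

Things in the scene. Friction and masses are not known exactly. Their poses are not given: they have to be found in the camera images.
- riser: fixed green-painted wooden riser standing on the table, a ledge 460 mm long (its y axis), 150 mm deep (its x axis, pointing away from the robot) and 50 mm high. Origin at the centre of its underside, so the flat top is at z = 50 mm, its two open ends at y = +230 and -230 mm and its front edge at x = -75 mm. Along the whole far side of the top runs a dark steel fence, 12 mm thick and 14 mm high above the top; its face towards the robot is at x = +63 mm
- brass_plate: loose flat brass-coloured plate lying on the riser, in the half nearer to one of its ends, 88 mm (its x axis) by 110 mm (its y axis, the length, roughly along the riser) by 6 mm thick, about 0.3 to 0.55 kg. Origin at the centre of its underside. It starts slightly askew and 10 to 40 mm short of its place against the fence, wholly on the riser
- steel_plate: loose silver-coloured plate of the same size, lying in the other half of the riser; at least 120 mm of bare riser lies between the two plates. Origin at the centre of its underside; leave alone
- polish_tin: low round red polish tin with a steel lid, 64 mm across, 32 mm high, standing on the table in front of the riser; origin at the centre of its underside; leave alone
- stirrup: steel stirrup iron standing on its 118 x 40 mm tread on the table beyond the riser, 131 mm high; origin under the tread's centre; leave alone
- hammer: hand hammer lying on the table to the left of the riser; leave alone
- brush: brush lying on the table to the right of the riser; leave alone
- oil_bottle: amber bottle with a black cap, 56 mm across, 130 mm high, standing to the right of the riser; origin at the centre of its underside; leave alone
- spool: wooden thread spool, 48 mm across, 50 mm high, standing beyond the riser; origin at the centre of its underside; leave alone
There are look-alikes about, which are no part of the job. Of the things that look like the brass_plate, the largest one is meant.

How it is judged (in metres and radians):
At the end, for the whole second after the job is handed in: The brass plate lies flat and still on the riser, its long back edge against the fence (within about 4 mm and 4 degrees), and sticks out 24 to 49 mm (of 110 mm) over the end of the riser; the silver-coloured plate has moved less than 10 mm and every other thing less than 20 mm ((y of brass_plate in the frame of riser between 0.199 and 0.224 m or y of brass_plate in the frame of riser between -0.224 and -0.199 m) and x of brass_plate in the frame of riser above 0.0145 m and angle between the y axis of brass_plate and the y axis of riser, either way round below 0.07 rad and angle between brass_plate's own z axis and vertical below 0.06 rad and z of brass_plate in the frame of riser between 0.047 and 0.054 m and linear speed of brass_plate below 0.01 m/s and distance of steel_plate from where it was at the start of the episode below 0.01 m and distance of each of polish_tin, stirrup, hammer, brush, oil_bottle, spool from where it was at the start of the episode below 0.02 m); the robot touches nothing.
It fails at once if the brass plate is lifted off the riser (z of brass_plate in the frame of riser above 0.065 m).
It fails at once if the brass plate is tipped up (angle between brass_plate's own z axis and vertical above 0.25 rad).
It fails at once if the brass plate falls off the riser (z of brass_plate in the frame of riser below 0.035 m).
It fails at once if the silver-coloured plate is moved (over 10 mm) (distance of steel_plate from where it was at the start of the episode above 0.01 m).
It fails at once if a thing standing or lying on the table is moved (over 20 mm) (distance of any of polish_tin, stirrup, hammer, brush, oil_bottle, spool from where it was at the start of the episode above 0.02 m).
It also fails if it takes over 51 s, if anything falls off the work surface, if the arm or the gripper's body presses on something with over 40 N, if the wrist force passes 120 N, or if a joint passes its speed limit or range.

## Working session

There is one attempt and no reset: what is moved stays moved. The work goes in short steps, Python scripts to look and compute and a shell command to move; the robot and the scene stay as the last step left them, time stands still between calls to the robot, and variables do not carry over. Pictures are saved under pics/ and viewed, at most 10 in all, crops included, and the job is handed in when it is done.

```bash
mkdir -p pics; python3 - <<'E'
from rig import observe,optics,env
import cv2,numpy as np
for n in("top","side"):
    d=optics.get_image(n);cv2.imwrite(f"pics/{n}0.png",d["pixels"][:,:,::-1])
    print(n,d["mtx"].tolist(),cv2.Rodrigues(d["rvec"])[0].round(3).tolist(),np.array(d["tvec"]).ravel())
s=observe();print(s["time_s"],s["position"],np.round(s["tool_rot"],3),s["grip_width"],env.tcp_to_grasp)
E
```

```text
top [[506.2726301564756, 0.0, 273.63906162177955], [0.0, 506.2726301564756, 210.6650137626054], [0.0, 0.0, 1.0]] [[0.025, -0.999, 0.021], [-0.989, -0.028, -0.142], [0.143, -0.017, -0.99]] [-0.02801468  0.55070023  1.7184251 ]
side [[380.3713697231557, 0.0, 276.52468458745375], [0.0, 380.3713697231557, 206.95058036542736], [0.0, 0.0, 1.0]] [[-0.993, -0.119, -0.015], [-0.078, 0.737, -0.671], [0.091, -0.665, -0.741]] [0.55714003 0.06881459 1.18862063]
0.1 [0.23299124 0.49789751 0.20867889] [[-0.906  0.424 -0.001]
 [ 0.424  0.906 -0.001]
 [ 0.    -0.001 -1.   ]] 0.08535251236605833 0.0187
```

View pics/top0.png

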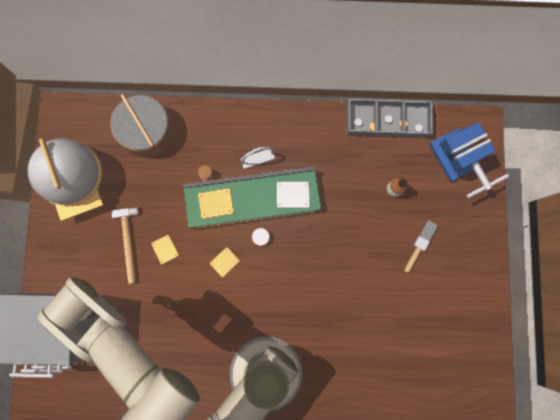

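View pics/side0.png

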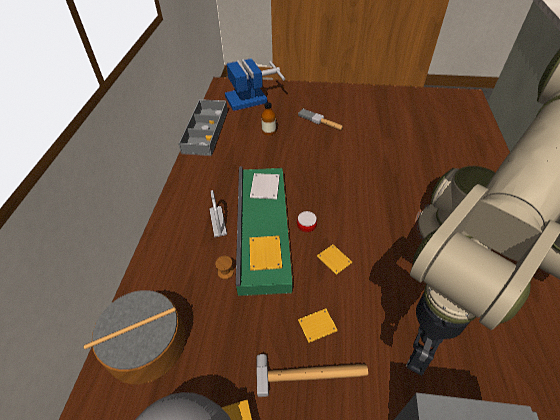

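The top view shows the riser at about (185–320, 170–227), with the brass plate at (216,203) near the left (+y) end and the silver plate at (293,195). The tin is at (261,237), the spool at (205,172) and the stirrup at (258,157). The loose yellow plates on the table are look-alikes.

```bash
cat > h.py <<'E'
from rig import observe,optics
import cv2,numpy as np
def cast(d,uv,z):
    R=cv2.Rodrigues(d["rvec"])[0];t=np.array(d["tvec"]).ravel();C=-R.T@t
    uv=np.atleast_2d(uv).astype(float);r=(np.c_[uv,np.ones(len(uv))]@np.linalg.inv(d["mtx"]).T)@R
    return (C+r*((z-C[2])/r[:,2])[:,None])[:,:2]
def big(m,near=None):
    cs,_=cv2.findContours(m.astype(np.uint8),cv2.RETR_EXTERNAL,cv2.CHAIN_APPROX_NONE)
    if near is not None: cs=[c for c in cs if cv2.pointPolygonTest(cv2.convexHull(c),near,True)>-5]
    return max(cs,key=cv2.contourArea)
def masks(d):
    hsv=cv2.cvtColor(d["pixels"],cv2.COLOR_RGB2HSV);H,S,V=[hsv[:,:,i].astype(int) for i in range(3)]
    return (H>55)&(H<90)&(S>90)&(V>40), (H>17)&(H<32)&(S>120)&(V>140)
def rect(p): # min area rect: centre, sides, angle
    (c,s,a)=cv2.minAreaRect((p*1000).astype(np.float32)); return np.round(c,1),np.round(s,1),round(a,2)
near={"top":(216,203),"side":(265,253)}
def measure():
    for n in near:
        d=optics.get_image(n);g,y=masks(d)
        gc=big(cv2.morphologyEx(g.astype(np.uint8),cv2.MORPH_CLOSE,np.ones((3,3))))[:,0]
        b=big(y,near[n])[:,0]
        print(n,"riser(top z)",rect(cast(d,gc,.05)),"brass",rect(cast(d,b,.056)))
E
python3 - <<'E'
from h import *
measure()
d=optics.get_image("top");
for n,uv,z in[("tin",(261,237),.032),("hammerhead",(125,212),.02),("spool",(205,172),.05),("stirrup top",(258,157),.05)]:print(n,cast(d,uv,z))
for n in("top","side"):
    d=optics.get_image(n);g,y=masks(d)
    im=d["pixels"][:,:,::-1].copy()
    for m,c in((g,(255,0,255)),(y,(255,0,0))):
        cs,_=cv2.findContours(m.astype(np.uint8),0,1);im=cv2.resize(im,None,fx=1,fy=1);cv2.drawContours(im,cs,-1,c,1)
    a=im[150:250,160:340] if n=="top" else im[150:310,200:360]
    a=cv2.resize(a,(0,0),fx=3 if n=="side" else 4,fy=3 if n=="side" else 4,interpolation=0);cv2.imwrite(f"pics/m{n}.png",a)
E
```

```text
Traceback (most recent call last):
  File "h.py", line 20, in measure
    gc=big(cv2.morphologyEx(g.astype(np.uint8),cv2.MORPH_CLOSE,np.ones((3,3))))[:,0]
       ~~~^^^^^^^^^^^^^^^^^^^^^^^^^^^^^^^^^^^^^^^^^^^^^^^^^^^^^^^^^^^^^^^^^^^^^
  File "h.py", line 10, in big
    return max(cs,key=cv2.contourArea)
ValueError: max() iterable argument is empty
```

```bash
python3 - <<'E'
from h import *
for n,ps in(("top",[(250,200),(260,215),(216,203),(190,215)]),("side",[(265,220),(265,253),(280,275),(270,290)])):
    p=optics.get_image(n)["pixels"];h=cv2.cvtColor(p,cv2.COLOR_RGB2HSV)
    print(n,[(h[v,u].tolist()) for u,v in ps])
E
```

```text
top [[66, 71, 150], [68, 72, 152], [21, 123, 241], [65, 69, 151]]
side [[70, 136, 109], [19, 199, 209], [72, 129, 115], [72, 134, 82]]
```

```bash
sed -i 's/(S>90)&(V>40)/(S>45)\&(V>60)/; s/(H>17)&(H<32)&(S>120)&(V>140)/(H>15)\&(H<34)\&(S>85)\&(V>140)/' h.py
cat > run.py <<'E'
from h import *
import sys
measure()
for n in("top","side"):
    d=optics.get_image(n);g,y=masks(d)
    im=d["pixels"][:,:,::-1].copy()
    for m,c in((g,(255,0,255)),(y,(255,0,0))):
        cs,_=cv2.findContours(m.astype(np.uint8),0,1);cv2.drawContours(im,cs,-1,c,1)
    a=im[150:250,160:340] if n=="top" else im[150:310,200:360]
    cv2.imwrite(f"pics/m{n}.png",cv2.resize(a,(0,0),fx=4 if n=="top" else 3,fy=4 if n=="top" else 3,interpolation=0))
E
python3 run.py; python3 - <<'E'
from h import *
d=optics.get_image("top");
for n,uv,z in[("tin",(261,237),.032),("hammerhead",(125,212),.02),("spool",(205,172),.05),("stirrup top",(258,157),.05)]:print(n,cast(d,uv,z))
E
```

```text
top riser(top z) (array([591.3,  62.8]), array([137.4, 457.4]), 9.36) brass (array([569.9, 187.8]), array([ 90.7, 112.6]), 10.74)
side riser(top z) (array([589.3,  76.9]), array([147.2, 487. ]), 7.89) brass (array([570.6, 189.8]), array([ 87. , 113.2]), 11.09)
tin [[0.4590896  0.02803633]]
hammerhead [[0.53468589 0.50480589]]
spool [[0.67890489 0.22924717]]
stirrup top [[0.73810022 0.04654404]]
```

```bash
python3 -c "
import cv2,numpy as np
a=cv2.imread('pics/mtop.png');b=cv2.imread('pics/mside.png');a=cv2.resize(a,(540,300))
c=np.zeros((800,600,3),np.uint8)
c=np.zeros((600,800,3),np.uint8);b=cv2.resize(b,(300,300));c[:300,:540]=a;c[300:,:300]=b;cv2.imwrite('pics/mm.png',c)"
```

```text
(no output)
```

View pics/mm.png

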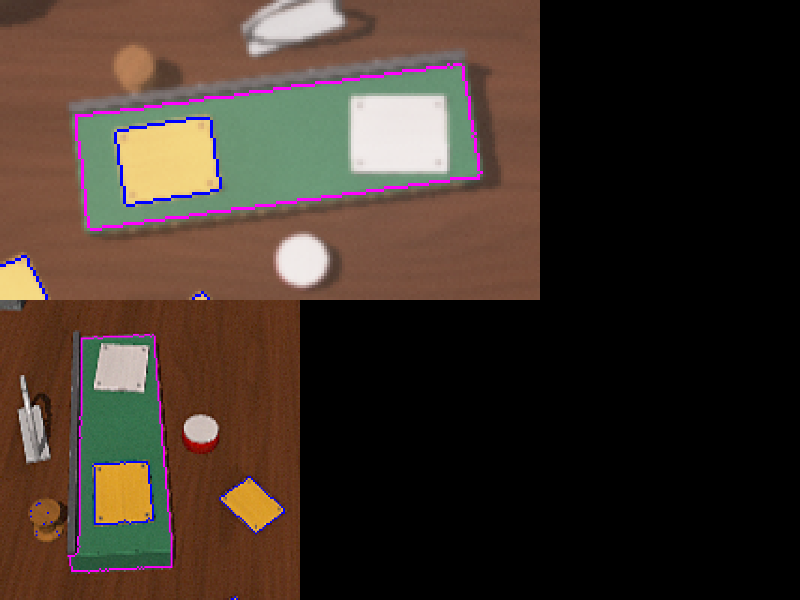

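The masks outline the riser top and the brass plate well. In world coordinates the riser's centre is about (0.597, 0.064), with yaw about 9.4°. In the riser frame the brass plate is at (−7, 127) mm with 1.5° of skew. So it needs about +84 mm along y and +26 mm along x. I'll turn the tool first and close the fingers.

```bash
python3 -m jog '[[0,0,-0.15,0,0,0,0],[0,0,-0.15,0,0,0,0],[0,0,-0.15,0,0,0,0],[0,0,-0.15,0,0,0,0],[0,0,0,0,0,0,0]]' 40; python3 -m jog '[[0,0,0,-0.028,-0.045,0,0],[0,0,0,-0.028,-0.045,0,0],[0,0,0,-0.028,-0.045,0,0],[0,0,0,-0.028,-0.045,0,0],[0,0,0,-0.028,-0.045,0,0],[0,0,0,-0.028,-0.045,0,0],[0,0,0,-0.028,-0.045,0,0],[0,0,0,-0.028,-0.045,0,0],[0,0,0,-0.028,-0.045,0,0],[0,0,0,-0.028,-0.045,0,0]]'
cat > st.py <<'E'
from h import *
a=np.radians(9.36);R=np.array([[np.cos(a),-np.sin(a)],[np.sin(a),np.cos(a)]]);o=np.array([.5972,.0638])
def inr(p):return (np.array(p)-o)@R
if __name__=="__main__":
    s=observe();print(s["time_s"],"riser xy",(inr(s["position"][:2])*1000).round(1),"z",round(s["position"][2]*1000,1),"yaw err",round(np.degrees(np.arctan2(-s["tool_rot"][0][1],s["tool_rot"][1][1]))-9.36,2),"F",np.round(s["ft_force"],1))
E
python3 st.py
```

```text
time_s: 1.12
position: [0.2332, 0.4981, 0.2093]
tool_rot: [[-0.987, -0.16, 0.0], [-0.16, 0.987, 0.0], [-0.0, 0.0, -1.0]]
ft_force: [0.9, -0.1, -0.7]
grip_width: 0.0001
gripper_force: 0.0
time_s: 2.38
position: [0.5832, 0.0978, 0.2093]
tool_rot: [[-0.987, -0.158, 0.0], [-0.158, 0.987, 0.0], [-0.0, 0.0, -1.0]]
ft_force: [1.1, 0.9, -0.7]
grip_width: 0.0
gripper_force: 0.0
2.375 riser xy [-8.3 35.8] z 209.3 yaw err -0.29 F [ 1.1  0.9 -0.7]
```

```bash
python3 -m jog '[[0,0,0,0,0,0.038,0],[0,0,0,0,0,0.038,0],[0,0,0,0,0,0.038,0],[0,0,0,0,0,0.036,0],[0,0,0,0,0,0,0]]'; python3 st.py; python3 - <<'E'
from h import *
from st import inr
for n in("top","side"):
    d=optics.get_image(n);cv2.imwrite(f"pics/{n}1.png",d["pixels"][:,:,::-1])
    a=d["pixels"][130:270,140:360] if n=="top" else d["pixels"][140:320,190:370]
    b=cv2.resize(a,(800,500) if n=="top" else (600,600),interpolation=cv2.INTER_CUBIC)
    cv2.imwrite(f"pics/c{n}1.png",b[:,:,::-1])
E
```

```text
time_s: 3.0
position: [0.5808, 0.0992, 0.0572]
tool_rot: [[-0.987, -0.159, -0.005], [-0.159, 0.987, 0.0], [0.005, 0.001, -1.0]]
ft_force: [0.2, 0.7, 1.0]
grip_width: -0.0
gripper_force: 0.0
3.0 riser xy [-10.4  37.6] z 57.2 yaw err -0.22 F [0.2 0.7 1. ]
```

View pics/cside1.png

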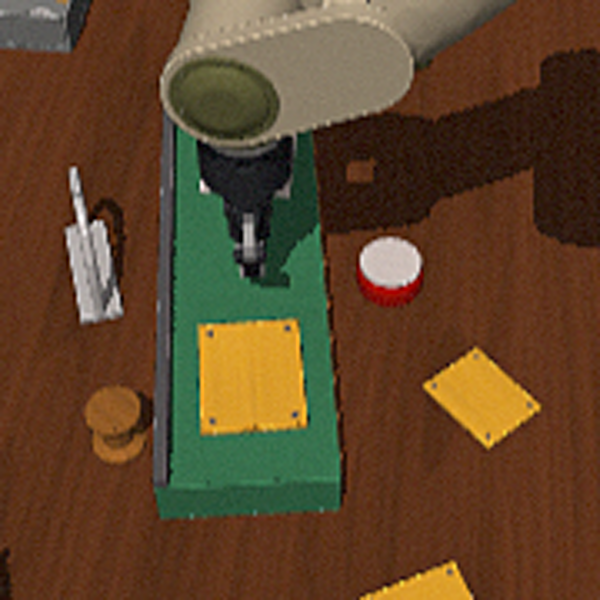

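The shut fingers (250,270 in the crop) stand on bare riser just behind the plate and in line with its centre. Next I'll feel for the riser's top.

```bash
python3 -m jog '[[0,0,0,0,0,0.0015,0],[0,0,0,0,0,0.0015,0],[0,0,0,0,0,0.0,0]]'; python3 -m jog '[[0,0,0,0,0,0.001,0],[0,0,0,0,0,0,0]]' | grep -E "pos|ft"
```

```text
time_s: 3.48
position: [0.5823, 0.0993, 0.0566]
tool_rot: [[-0.987, -0.161, 0.001], [-0.161, 0.987, -0.0], [-0.001, -0.0, -1.0]]
ft_force: [1.0, 0.2, 0.8]
grip_width: 0.0001
gripper_force: 0.0
position: [0.5821, 0.0992, 0.0552]
ft_force: [0.2, -0.3, 0.1]
```

```bash
python3 -m jog '[[0,0,0,0,0,0.001,0],[0,0,0,0,0,0.001,0],[0,0,0,0,0,0,0]]' | grep -E "pos|ft"; python3 -m jog '[[0,0,0,0,0.006,0,0],[0,0,0,0,0.006,0,0],[0,0,0,0,0.003,0,0],[0,0,0,0,0.003,0,0],[0,0,0,0,0.003,0,0],[0,0,0,0,0,0,0]]' | grep -E "pos|ft";python3 st.py
```

```text
position: [0.5821, 0.0992, 0.0531]
ft_force: [0.5, 0.1, -0.2]
position: [0.5787, 0.1201, 0.0532]
ft_force: [0.9, -0.8, 0.7]
4.85 riser xy [-9.1 58.6] z 53.2 yaw err -0.05 F [ 0.9 -0.8  0.7]
```

```bash
python3 -m jog '[[0,0,0,0,0.003,0,0],[0,0,0,0,0.003,0,0],[0,0,0,0,0.003,0,0],[0,0,0,0,0.003,0,0],[0,0,0,0,0.003,0,0],[0,0,0,0,0.003,0,0],[0,0,0,0,0.003,0,0],[0,0,0,0,0,0,0]]' | grep -E "pos|ft";python3 st.py; python3 run.py|grep -o brass.*
```

```text
position: [0.5753, 0.1409, 0.0532]
ft_force: [-0.0, 0.3, -0.5]
5.85 riser xy [-9.  79.6] z 53.2 yaw err -0.05 F [-0.   0.3 -0.5]
brass (array([566.2, 192.6]), array([ 7. , 34.3]), 1.64)
brass (array([570.5, 190.3]), array([ 87. , 114.1]), 11.09)
```

```bash
python3 - <<'E'
from h import *
d=optics.get_image("side");a=d["pixels"][190:300,215:315]
cv2.imwrite("pics/s2.png",cv2.resize(a,None,fx=5,fy=5,interpolation=2)[:,:,::-1])
b=big(masks(d)[1],(265,253));print(cv2.boxPoints(cv2.minAreaRect(b)))
E
```

```text
[[248.95116 236.48546]
 [280.24118 235.47609]
 [281.3025  268.37732]
 [250.01248 269.38672]]
```

View pics/s2.png

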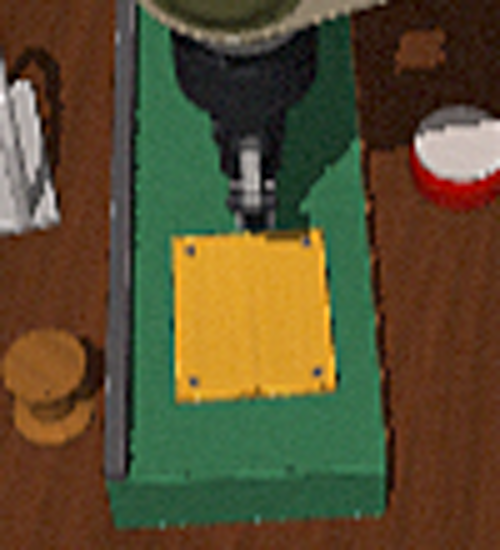

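```bash
python3 - <<'E'
from h import *
d=optics.get_image("side");p=np.array(observe()["position"])
u=cv2.projectPoints(p[None],d["rvec"],np.array(d["tvec"]),d["mtx"],None)[0].ravel();print(u,"crop",(u-[215,190])*5)
e=cast(d,[[265,236]],.056);print("edge mid",e)
E
```

```text
[265.65950413 238.48002586] crop [253.29752067 242.40012929]
edge mid [[0.57817328 0.13389182]]
```

```bash
python3 -m jog '[[0,0,0,0,-0.015,0,0],[0,0,0,0,-0.015,0,0],[0,0,0,0,0,0.001,0],[0,0,0,0,0,0,0]]' | grep -E "pos|ft"; python3 -m jog '[[0,0,0,0,0,0.001,0],[0,0,0,0,0,0,0]]' | grep -E "pos|ft";  python3 -m jog '[[0,0,0,0,0,0.001,0],[0,0,0,0,0,0,0]]' | grep -E "pos|ft"
```

```text
position: [0.5802, 0.1109, 0.0521]
ft_force: [0.9, 0.3, -0.2]
position: [0.5801, 0.1114, 0.0512]
ft_force: [0.4, 0.2, 0.2]
position: [0.5802, 0.1112, 0.0502]
ft_force: [0.8, -0.4, 0.6]
```

```bash
for i in 1; do python3 -m jog '[[0,0,0,0,0,0.001,0],[0,0,0,0,0,0,0]]' | grep -E "pos|ft"; done; python3 -m jog '[[0,0,0,0,0,0.001,0],[0,0,0,0,0,0,0]]' | grep -E "pos|ft"
```

```text
position: [0.5802, 0.1111, 0.0491]
ft_force: [-0.3, -0.1, -0.5]
position: [0.5801, 0.1111, 0.0481]
ft_force: [0.6, -0.3, -0.0]
```

```bash
python3 -m jog '[[0,0,0,0,0,0.0015,0],[0,0,0,0,0,0,0]]' | grep -E "pos|ft"; python3 -m jog '[[0,0,0,0,0,0.0015,0],[0,0,0,0,0,0,0]]' | grep -E "pos|ft"; python3 - <<'E'
from h import *
d=optics.get_image("side");a=d["pixels"][190:300,215:315]
cv2.imwrite("pics/s3.png",cv2.resize(a,None,fx=5,fy=5,interpolation=2)[:,:,::-1])
p=np.array(observe()["position"])
u=cv2.projectPoints(p[None],d["rvec"],np.array(d["tvec"]),d["mtx"],None)[0].ravel();print(u,"crop",(u-[215,190])*5)
E
```

```text
position: [0.5802, 0.1111, 0.0466]
ft_force: [-0.6, 0.3, 0.2]
position: [0.5801, 0.1111, 0.0451]
ft_force: [0.0, -0.6, 0.2]
[265.53380256 232.15086793] crop [252.66901282 210.75433964]
```

View pics/s3.png

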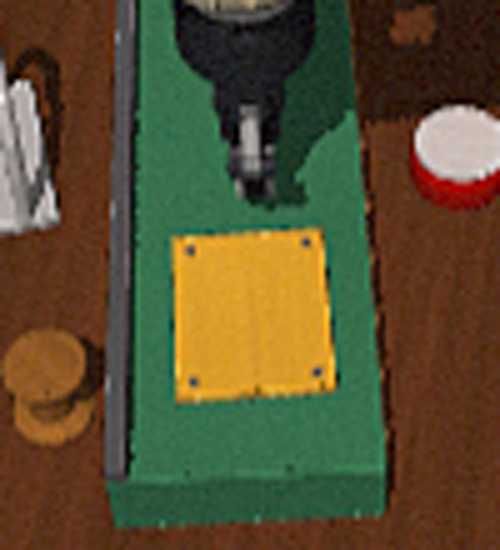

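The visible tip is at about (250,203) and the computed one at (253,211), and there's still no contact. So the tip sits higher than the pose reading says, and I'll keep feeling downward.

```bash
python3 -m jog '[[0,0,0,0,0,0.0015,0],[0,0,0,0,0,0,0]]' | grep -E "pos|ft"; python3 -m jog '[[0,0,0,0,0,0.0015,0],[0,0,0,0,0,0,0]]' | grep -E "pos|ft"
```

```text
position: [0.5801, 0.1111, 0.0436]
ft_force: [0.4, -0.1, 0.9]
position: [0.5801, 0.1111, 0.0421]
ft_force: [-0.1, 1.2, -0.8]
```

```bash
python3 -m jog '[[0,0,0,0,0,0.001,0],[0,0,0,0,0,0,0]]' | grep -E "pos|ft"
```

```text
position: [0.5802, 0.1111, 0.0412]
ft_force: [0.0, -0.7, 0.3]
```

```bash
python3 -m jog '[[0,0,0,0,0,0.001,0],[0,0,0,0,0,0,0]]' | grep -E "time|pos|ft"
```

```text
time_s: 9.2
position: [0.5802, 0.1111, 0.0401]
ft_force: [-0.1, -0.3, -0.2]
```

```bash
python3 -m jog '[[0,0,0,0,0,0.001,0],[0,0,0,0,0,0,0]]' | grep -E "pos|ft"
```

```text
position: [0.5802, 0.1111, 0.0391]
ft_force: [-0.6, 0.4, 0.1]
```

```bash
python3 -m jog '[[0,0,0,0,0,0.001,0],[0,0,0,0,0,0,0]]' | grep -E "pos|ft"
```

```text
position: [0.5802, 0.1111, 0.0381]
ft_force: [-0.4, 0.5, -0.4]
```

```bash
python3 - <<'E'
from h import *
im=[]
for n,(x,y,w,h) in(("side",(240,200,50,50)),("top",(190,170,80,50))):
    d=optics.get_image(n);a=d["pixels"][y:y+h,x:x+w]
    p=np.array(observe()["position"])
    u=cv2.projectPoints(p[None],d["rvec"],np.array(d["tvec"]),d["mtx"],None)[0].ravel();print(n,u,"crop",(u-[x,y])*6)
    im.append(cv2.resize(a,None,fx=6,fy=6,interpolation=2))
cv2.imwrite("pics/s4.png",np.hstack(im)[:,:,::-1])
E
```

```text
side [265.61723734 233.60213833] crop [153.70342406 201.61282996]
top [238.13864393 201.48693365] crop [288.83186357 188.92160189]
```

View pics/s4.png

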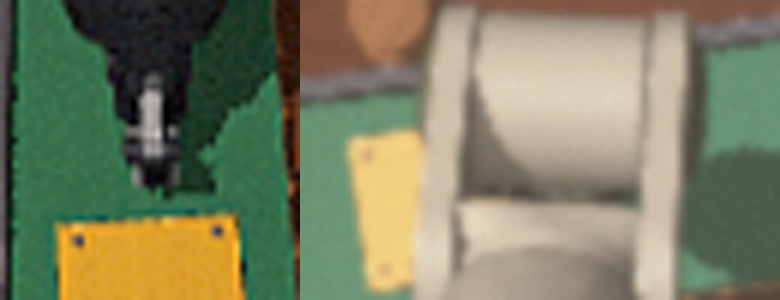

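The tip is at (153,187) in the crop and its shadow is at (170,192), so they've almost met. The fingertips end roughly 12 mm short of the reported TCP. I'll continue in fine steps.

```bash
python3 -m jog '[[0,0,0,0,0,0.001,0],[0,0,0,0,0,0,0]]' | grep -E "pos|ft"
```

```text
position: [0.5802, 0.1111, 0.0371]
ft_force: [-0.0, 0.1, 0.3]
```

```bash
python3 -m jog '[[0,0,0,0,0,0.001,0],[0,0,0,0,0,0,0]]' | grep -E "pos|ft"
```

```text
position: [0.5802, 0.1111, 0.0362]
ft_force: [0.2, 1.2, -0.0]
```

```bash
python3 -m jog '[[0,0,0,0,0,0.001,0],[0,0,0,0,0,0,0]]' | grep -E "pos|ft"
```

```text
position: [0.5802, 0.1111, 0.0351]
ft_force: [-0.5, 0.1, 0.8]
```

```bash
python3 -m jog '[[0,0,0,0,0,0.001,0],[0,0,0,0,0,0,0]]' | grep -E "pos|ft"
```

```text
position: [0.5802, 0.1111, 0.0341]
ft_force: [-0.2, 0.7, -0.8]
```

```bash
python3 -m jog '[[0,0,0,0,0,0.001,0],[0,0,0,0,0,0,0]]' | grep -E "time|pos|ft"
```

```text
time_s: 11.05
position: [0.5802, 0.1111, 0.0331]
ft_force: [-0.8, -0.5, 1.0]
```

```bash
python3 -m jog '[[0,0,0,0,0,0.001,0],[0,0,0,0,0,0,0]]' | grep -E "pos|ft"
```

```text
position: [0.5802, 0.1111, 0.0321]
ft_force: [0.6, -0.7, 0.5]
```

```bash
python3 -m jog '[[0,0,0,0,0.005,0,0],[0,0,0,0,0.005,0,0],[0,0,0,0,0.003,0,0],[0,0,0,0,0.003,0,0],[0,0,0,0,0.003,0,0],[0,0,0,0,0.003,0,0]]' | grep -E "pos|ft"
```

```text
position: [0.5767, 0.1326, 0.0322]
ft_force: [-0.7, -3.4, 0.1]
```

```bash
python3 -m jog '[[0,0,0,0,0.003,0,0],[0,0,0,0,0.003,0,0],[0,0,0,0,0.003,0,0]]' | grep -E "pos|ft"; python3 st.py;python3 run.py|grep -o brass.*
```

```text
position: [0.5752, 0.1418, 0.0322]
ft_force: [-0.1, -3.7, 0.8]
12.425 riser xy [-9.  80.6] z 32.2 yaw err -0.07 F [-0.1 -3.7  0.8]
brass (array([562.6, 199.4]), array([0., 0.]), 0.0)
brass (array([569.7, 205.2]), array([ 86.9, 112.2]), 9.31)
```

The plate is now sliding at about 3.7 N of push, and the side view shows it has moved +15 mm with no added skew. I'll carry on.

```bash
python3 -m jog '[[0,0,0,0,0.005,0,0],[0,0,0,0,0.005,0,0],[0,0,0,0,0.005,0,0],[0,0,0,0,0.005,0,0],[0,0,0,0,0.005,0,0],[0,0,0,0,0.005,0,0],[0,0,0,0,0.005,0,0],[0,0,0,0,0.005,0,0],[0,0,0,0,0.005,0,0],[0,0,0,0,0,0,0]]' | grep -E "pos|ft"; python3 st.py;sed -i 's/"side":(265,253)/"side":(265,268)/' h.py; python3 run.py|grep -o brass.*
```

```text
position: [0.5678, 0.1868, 0.0322]
ft_force: [0.3, 0.0, 0.2]
13.875 riser xy [ -9.  126.1] z 32.2 yaw err -0.04 F [0.3 0.  0.2]Traceback (most recent call last):
  File "run.py", line 3, in <module>
    measure()
    ~~~~~~~^^
  File "h.py", line 21, in measure
    b=big(y,near[n])[:,0]
      ~~~^^^^^^^^^^^
  File "h.py", line 10, in big
    return max(cs,key=cv2.contourArea)
ValueError: max() iterable argument is empty
```

```bash
cat > m.py <<'E'
from h import *
from st import inr
import sys
for n in sys.argv[1:]:
    d=optics.get_image(n);g,y=masks(d)
    cs,_=cv2.findContours(y.astype(np.uint8),0,cv2.CHAIN_APPROX_NONE)
    for c in cs:
        if cv2.contourArea(c)<200: continue
        c,s,a=rect(inr(cast(d,c[:,0],.056)))
        if abs(c[0])<60 and abs(c[1])<300: print(n,"brass in riser",c,s,a)
E
python3 m.py side
```

```text
side brass in riser [ -2.7 189.3] [114.1  86.8] 88.3
```

```bash
python3 -m jog '[[0,0,0,0,0.004,0,0],[0,0,0,0,0.005,0,0],[0,0,0,0,0.005,0,0],[0,0,0,0,0.005,0,0],[0,0,0,0,0.004,0,0],[0,0,0,0,0,0,0]]' | grep -E "pos|ft"; python3 st.py; python3 m.py side
```

```text
position: [0.5641, 0.2094, 0.0322]
ft_force: [0.1, 0.3, -0.2]
14.725 riser xy [ -9.  149.1] z 32.2 yaw err -0.04 F [ 0.1  0.3 -0.2]
side brass in riser [ -2.6 211.7] [112.1  87.6] 87.6
```

```bash
python3 -m jog '[[0,0,0,0,-0.012,0,0],[0,0,0,0,0,-0.05,0],[0,0,0,0.03,0.02,0,0],[0,0,0,0.033,0.025,0,0],[0,0,0,0,0.028,0,0],[0,0,0,0,0,0,0]]' | grep -E "pos|ft"; python3 st.py; python3 m.py top side; sleep 0; python3 -m jog '[[0,0,0,0,0,0.03,0],[0,0,0,0,0,0.02,0],[0,0,0,0,0,0,0]]' | grep -E "pos|ft"; python3 st.py
```

```text
position: [0.4919, 0.2595, 0.0825]
ft_force: [0.6, 0.3, 0.0]
15.525 riser xy [-72.  210.2] z 82.5 yaw err 0.04 F [0.6 0.3 0. ]
side brass in riser [ -2.6 211.7] [112.1  87.6] 87.6
position: [0.492, 0.2576, 0.0311]
ft_force: [0.2, 0.1, 0.1]
16.0 riser xy [-72.3 208.3] z 31.1 yaw err -0.14 F [0.2 0.1 0.1]
```

```bash
python3 -m jog '[[0,0,0,-0.003,0,0,0],[0,0,0,-0.003,0,0,0],[0,0,0,-0.003,0,0,0],[0,0,0,-0.003,0,0,0],[0,0,0,-0.003,0,0,0],[0,0,0,-0.003,0,0,0],[0,0,0,-0.003,0,0,0],[0,0,0,-0.003,0,0,0]]' | grep -E "pos|ft"; python3 st.py; python3 m.py side
```

```text
position: [0.5149, 0.2626, 0.0321]
ft_force: [-5.6, -0.7, 3.4]
17.0 riser xy [-48.9 209.6] z 32.1 yaw err -0.06 F [-5.6 -0.7  3.4]
side brass in riser [  4.3 211.3] [111.7  86.5] 87.29
```

```bash
python3 -m jog '[[0,0,0,-0.003,0,0,0],[0,0,0,-0.003,0,0,0],[0,0,0,-0.003,0,0,0],[0,0,0,-0.002,0,0,0]]' | grep -E "pos|ft"; python3 st.py; python3 m.py side
```

```text
position: [0.5268, 0.2645, 0.0321]
ft_force: [-4.4, -0.6, 1.9]
17.55 riser xy [-36.8 209.5] z 32.1 yaw err -0.06 F [-4.4 -0.6  1.9]
side brass in riser [ 17.1 210.6] [111.2  86.8] 86.99
```

```bash
python3 -m jog '[[0,0,0,-0.001,0,0,0],[0,0,0,-0.001,0,0,0],[0,0,0,-0.001,0,0,0]]' | grep -E "pos|ft"; python3 m.py side
```

```text
position: [0.5282, 0.2647, 0.032]
ft_force: [-10.5, -2.2, 5.6]
side brass in riser [ 18.  210.6] [111.2  87.9] 86.88
```

The far corner touches the fence first, at about 3° of skew. Since the fence ends at y=230, I'll push nearer the −y end of the plate to square it.

```bash
python3 -m jog '[[0,0,0,0.008,0,0,0],[0,0,0,0,-0.03,0,0],[0,0,0,-0.003,0,0,0],[0,0,0,-0.002,0,0,0],[0,0,0,-0.002,0,0,0],[0,0,0,-0.002,0,0,0],[0,0,0,0,0,0,0]]' | grep -E "pos|ft"; python3 st.py; python3 m.py side
```

```text
position: [0.5315, 0.2345, 0.0322]
ft_force: [-16.5, -10.1, 14.7]
18.9 riser xy [-37.  179.1] z 32.2 yaw err -0.0 F [-16.5 -10.1  14.7]
side brass in riser [ 18.  210.6] [111.2  87.8] 86.88
```

```bash
python3 -m jog '[[0,0,0,-0.001,0,0,0],[0,0,0,-0.001,0,0,0],[0,0,0,-0.001,0,0,0]]' | grep -E "pos|ft"; python3 m.py side
```

```text
position: [0.5319, 0.2344, 0.032]
ft_force: [-28.5, -13.8, 21.1]
side brass in riser [ 18.1 210.6] [111.1  87.8] 86.88
```

A 28 N push with no movement suggests it's already flush and my riser yaw is slightly off. I'll back off, rise and check from above.

```bash
python3 -m jog '[[0,0,0,0.01,0,0,0],[0,0,0,0.015,0,0,0],[0,0,0,0,0,-0.06,0],[0,0,0,0.06,0,-0.0,0],[0,0,0,0.06,0,-0.02,0],[0,0,0,0.06,0,-0.02,0],[0,0,0,0.06,0,0,0],[0,0,0,0,0,0,0]]' | grep -E "time|pos|ft"; python3 m.py top side; python3 - <<'E'
from h import *
im=[]
for n,(x,y,w,h) in(("side",(215,150,100,160)),("top",(160,160,180,80))):
    d=optics.get_image(n);a=d["pixels"][y:y+h,x:x+w]
    im.append(cv2.resize(a,None,fx=3.4,fy=3.4,interpolation=2))
c=np.zeros((560,800,3),np.uint8);b=cv2.resize(im[1],(455,202));c[:544,:340]=im[0];c[:202,341:796]=b
a=optics.get_image("top")["pixels"][170:235,170:260];c[210:538,341:796]=cv2.resize(a,(455,328),interpolation=2)
cv2.imwrite("pics/s5.png",c[:,:,::-1])
E
```

```text
time_s: 20.38
position: [0.2752, 0.1935, 0.132]
ft_force: [0.3, -0.4, 0.7]
top brass in riser [ 16.7 207.3] [112.1  92.2] 86.13
side brass in riser [ 17.9 210.6] [111.1  87.7] 86.88
```

View pics/s5.png

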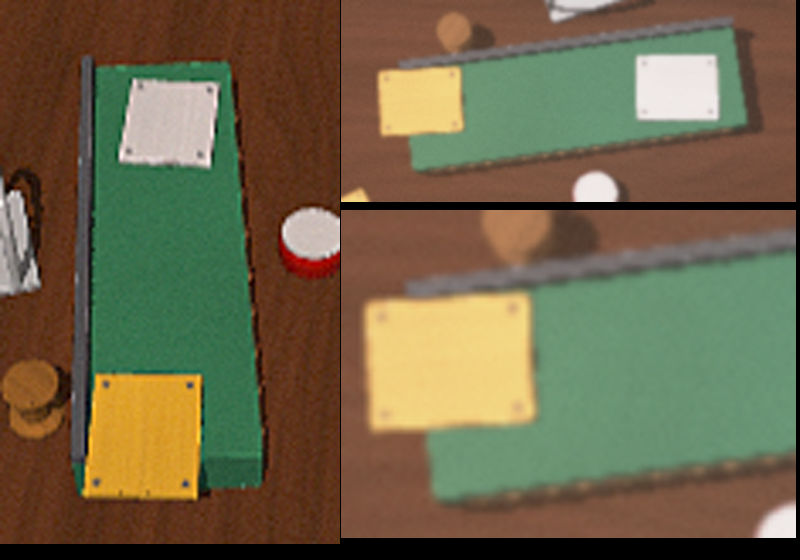

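The plate really is about 3–4° askew: its −y far corner at (530,293) is still a few mm off the fence. The last push loaded the plate downward (Fz 21 N) and jammed it by friction, probably on the rounded finger tip. I'll go back in lower, nearer the −y end.

```bash
python3 -m jog '[[0,0,0,-0.06,0,0,0],[0,0,0,-0.06,-0.01,0,0],[0,0,0,-0.06,0,0,0],[0,0,0,-0.056,0,0,0],[0,0,0,0,0,0.05,0],[0,0,0,0,0,0.03,0],[0,0,0,0,0,0.018,0],[0,0,0,0,0,0,0],[0,0,0,0,0,0.003,0],[0,0,0,0,0,0,0]]' | grep -E "time|pos|ft"; python3 st.py
```

```text
time_s: 21.88
position: [0.5133, 0.2218, 0.0312]
ft_force: [0.1, 0.4, -0.3]
21.875 riser xy [-57.1 169.5] z 31.2 yaw err -0.07 F [ 0.1  0.4 -0.3]
```

```bash
python3 -m jog '[[0,0,0,0,0,0.001,0],[0,0,0,0,0,0,0]]' | grep -E "pos|ft"
```

```text
position: [0.513, 0.2217, 0.03]
ft_force: [-0.8, 0.6, 0.9]
```

```bash
python3 -m jog '[[0,0,0,0,0,0.001,0],[0,0,0,0,0,0,0]]' | grep -E "pos|ft"
```

```text
position: [0.5129, 0.2217, 0.0287]
ft_force: [0.4, 0.8, -0.3]
```

```bash
python3 -m jog '[[0,0,0,0,0,0.001,0],[0,0,0,0,0,0,0]]' | grep -E "pos|ft"
```

```text
position: [0.513, 0.2217, 0.028]
ft_force: [-0.0, -0.8, 2.6]
```

```bash
python3 -m jog '[[0,0,0,0,0,0.001,0],[0,0,0,0,0,0,0]]' | grep -E "pos|ft"
```

```text
position: [0.513, 0.2217, 0.0279]
ft_force: [-4.4, -1.3, 12.5]
```

Contact at a reading of 28.0, so the earlier pushes touched only the plate's top 2 mm. I'll lift about 1.2 mm above the riser and push.

```bash
python3 -m jog '[[0,0,0,0,0,-0.002,0],[0,0,0,0,0,0,0],[0,0,0,-0.004,0,0,0],[0,0,0,-0.004,0,0,0],[0,0,0,-0.004,0,0,0],[0,0,0,-0.002,0,0,0],[0,0,0,-0.002,0,0,0],[0,0,0,-0.002,0,0,0],[0,0,0,-0.001,0,0,0]]' | grep -E "time|pos|ft"; python3 st.py; python3 m.py side
```

```text
time_s: 24.0
position: [0.5306, 0.2244, 0.0286]
ft_force: [-6.2, -3.1, 3.6]
24.0 riser xy [-39.6 169.3] z 28.6 yaw err -0.06 F [-6.2 -3.1  3.6]
side brass in riser [ 17.5 210.6] [111.1  87.2] 86.88
```

```bash
python3 -m jog '[[0,0,0,-0.001,0,0,0],[0,0,0,-0.001,0,0,0]]' | grep -E "time|pos|ft"; python3 st.py; python3 m.py side
```

```text
time_s: 24.3
position: [0.5317, 0.2242, 0.0285]
ft_force: [-9.0, -5.5, 5.3]
24.3 riser xy [-38.5 168.9] z 28.5 yaw err -0.05 F [-9.  -5.5  5.3]
side brass in riser [ 17.7 210.6] [111.2  87.4] 86.99
```

```bash
python3 -m jog '[[0,0,0,-0.001,0,-0.0005,0],[0,0,0,-0.001,0,0,0],[0,0,0,-0.001,0,0,0]]' | grep -E "time|pos|ft"; python3 st.py; python3 m.py side
```

```text
time_s: 24.72
position: [0.5333, 0.224, 0.0286]
ft_force: [-13.3, -10.0, 6.8]
24.725 riser xy [-37.  168.4] z 28.6 yaw err -0.05 F [-13.3 -10.    6.8]
side brass in riser [ 18.4 210.4] [112.2  87.7] 87.83
```

It's rotating towards square now (87.0 → 87.8°), so I'll continue.

```bash
python3 -m jog '[[0,0,0,-0.001,0,0,0],[0,0,0,-0.001,0,0,0],[0,0,0,-0.001,0,0,0]]' | grep -E "time|pos|ft"; python3 st.py; python3 m.py side
```

```text
time_s: 25.15
position: [0.5344, 0.2238, 0.0285]
ft_force: [-20.3, -13.9, 12.0]
25.15 riser xy [-36.  168.1] z 28.5 yaw err -0.04 F [-20.3 -13.9  12. ]
side brass in riser [ 18.6 211.1] [113.8  87.2] 89.35
```

```bash
python3 -m jog '[[0,0,0,-0.001,0,0,0],[0,0,0,-0.001,0,0,0]]' | grep -E "time|pos|ft"; python3 st.py; python3 m.py side
```

```text
time_s: 25.45
position: [0.5347, 0.2238, 0.0284]
ft_force: [-27.4, -14.6, 17.5]
25.45 riser xy [-35.6 168. ] z 28.4 yaw err -0.02 F [-27.4 -14.6  17.5]
side brass in riser [ 19.  210.9] [ 87.1 113.5] 0.74
```

```bash
python3 -m jog '[[0,0,0,0.01,0,0,0],[0,0,0,0.015,0,0,0],[0,0,0,0,0,-0.06,0],[0,0,0,0.06,0,-0.0,0],[0,0,0,0.06,0,-0.02,0],[0,0,0,0.06,0,-0.02,0],[0,0,0,0.06,0,0,0],[0,0,0,0,0,0,0]]' | grep -E "time|pos|ft"; python3 m.py top side; python3 - <<'E'
from h import *
im=[]
c=np.zeros((560,800,3),np.uint8)
a=optics.get_image("side")["pixels"][150:310,215:315];c[:544,:340]=cv2.resize(a,None,fx=3.4,fy=3.4,interpolation=2)
a=optics.get_image("top")["pixels"];c[210:538,341:796]=cv2.resize(a[170:235,170:260],(455,328),interpolation=2);c[:202,341:796]=cv2.resize(a[150:250,110:335],(455,202))
cv2.imwrite("pics/s6.png",c[:,:,::-1])
E
```

```text
time_s: 26.5
position: [0.2781, 0.1835, 0.129]
ft_force: [0.3, 0.2, -0.2]
top brass in riser [ 17.9 208.7] [112.4  92.3] 89.75
side brass in riser [ 18.4 211.3] [113.9  87. ] 89.07
```

View pics/s6.png

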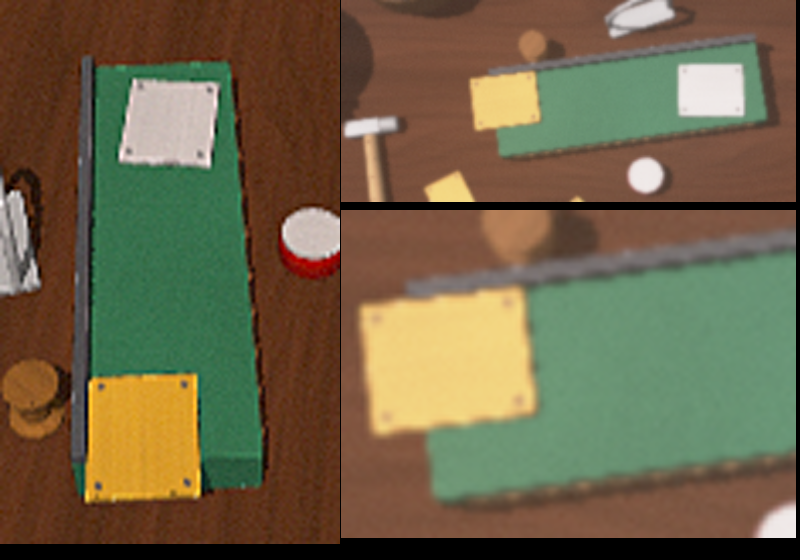

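The plate now lies square along the fence, with its far edge at (360–525, 288–305) parallel to it. It measures x≈18–19 mm, y≈209–211 mm (about 35 mm overhang) and under 1° of skew. Nothing else has moved, and the arm is clear.

```bash
python3 -c "
from rig import job;print(job.close_job())"
```

```text
the job is handed in; nothing more can be done
None
```

I pushed the brass plate back so it lies flat against the fence, with under 1° of skew and about 35 mm over the +y end of the riser. In the final pictures nothing else had moved. I handed the job in at about 27 s; the hand-in call did not return a verdict.

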